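# Shut the workshop air valve under the sliding cover

### The arm

A 7-joint arm with a two-finger parallel gripper is mounted at the origin on the work surface. World frame = base frame: x ahead of the robot, y to its left, z up, the work surface at z = 0. Lengths are in m, angles in rad, forces in N, time in s.
With the tool pointing down it reaches from about 0.425 to 1.025 m from the base axis. Payload 3.6 kg.
Tool frame: the origin (TCP) lies at the very end of the fingers, on their centre line; the grasp point (between the pads) lies 19 mm behind it; z points along the fingers, y is the line along which they close (so a half turn about z gives the same grasp; the last joint's range is limited). The gripper opens to 85 mm and grips with 20 to 120 N. Pads are 22 mm wide; open, the fingers measure 114 mm over their backs; the gripper's body (76 mm by 85 mm) begins 54 mm behind the grasp point. The pads swing forward as they close: fully open they stand 13 mm farther back than shut.
Start: joints at [-1.381, 0.591, 0.048, 1.609, -0.033, 0.943, -0.034], TCP at [0.202, 0.696, 0.231] pointing down, gripper open.
Joint ranges: [-2.69, 2.69], [-0.47, 2.24], [-1.27, 1.36], [0.19, 2.51], [-1.53, 4.68], [0.08, 2.07], [-3.09, 3.09]. Speed limits (rad/s): [2.57, 2.57, 3.14, 3.14, 3.14, 3.14, 3.14].

### API

Orientations are given as [roll, pitch, yaw] about the fixed x, y, z axes, in that order (R = Rz(yaw) Ry(pitch) Rx(roll)).
In Python, from bench import * gives the robot as it stands.
- The arm moves only by the shell command python3 -m inch 'ROWS' [FORCE]. ROWS is JSON, a list of rows, each an object of numbers: "fingers": the gripper command: -1 is fully open, 1 is shut, values between are in proportion; "dx", "dy", "dz": the shift along the world's x, y, z each as a share of 0.12 m, from -1 to 1; "rx", "ry", "rz": the turn, a rotation vector about the world's x, y, z each as a share of 45 degrees, from -1 to 1. In form: [{"fingers": .., "dx": .., "dy": .., "dz": .., "rx": .., "ry": .., "rz": ..}, ...]. A call has 1 to 20 rows; each row is the pose to reach, as a shift and turn from the pose commanded when the call began; what a row does not reach only later rows make up. A row lasts 1/8 s, in which the tool goes at most 62.5 mm and 10.7 degrees, less where a joint would pass 70% of its speed; a pose out of reach is approached as far as the arm can. A call with a number of a shift or a turn outside -1 to 1 is refused whole. A call with a gripper value outside its range is refused whole. The fingers move at their own pace and stop on an object; FORCE is the grip in N (left out, the last holds). Time passes only in rows, so rows that repeat a pose let the fingers close. It gives the time, the measured TCP pose, the force, the opening and the grip force at its end, in the units of the state.
- read_state(): the state, without advancing time (a new reading comes with each control period).
- get_image(name): name is "side" or "top" or "wrist"; returns a dict with "frame" (480x640x3 uint8, red, green, blue), "fx", "fy", "cx", "cy" (pixels), "world_to_cam" (4x4, takes a point from world to camera coordinates). Camera axes: x right, y down, z forward; pixel columns grow to the right and rows downward; lengths in m; the calibration is good to about 2 mm. A picture is of the moment at which its call begins. There is no depth.
- close_job(): hands the job in; it is judged then, once.
The state is a dict: "clock": time; "joint_pos": joint angles; "joint_vel": joint speeds; "tau": joint torques, N m; "tool_pos": TCP position; "tcp_rot": TCP orientation; "wrist_force": force on the tool from outside, world axes, zero at the start; "ft_torque": the same for the moment, N m; "opening": finger opening in m; "grasp_force": force on a finger pad.
Only numpy, scipy, OpenCV 4.12 (cv2) and the standard library are available. Lean on these libraries where they do the work, as an engineer would, in place of code of your own. Each camera call takes 0.05 s, during which the arm holds its last target. There are 200 camera calls.

### The job

Slide the metal cover of the grey valve box all the way across to the other bay, so that the yellow valve handle is uncovered; then push the yellow handle a quarter turn, clockwise from above, until it is fully shut. Only push, with the fingers: the cover must stay flat on its box, never lifted, the blue handle must stay as it is, and the things standing round the box must be left where they are.

Things in the scene. Friction and masses are not known exactly. Their poses are not given: they have to be found in the camera images.
- box: Grey steel valve box fixed to the bench, 174 (x) x 384 (y) x 86 mm high, turned up to 0.35 rad. Origin: centre of its underside, on the bench. Two open-topped bays along its y axis, each 150 (x) x 170 (y) mm, centres at y = +89 and -89 mm, 8 mm wall between. Ledges 75 mm above the bench carry the cover; a kerb 6 mm thick, 86 mm high, round the outer edge guides it along y and stops it at the ends.
- cover: Loose aluminium plate, 159 (x) x 180 (y) x 5 mm, 0.3 to 0.5 kg, axes as the box's; origin: centre of its underside, 75 mm above the bench. At the start it lies over the bay with the yellow valve, whichever that is; pushed with 1 to 4 N it slides about 178 mm along the box's y axis, to stop at the far kerb over the blue valve's bay.
- cover_grip (a point): Middle of the black plastic grip bar on the centre of the cover, 91 mm above the bench. The bar is 70 mm long along x, 14 mm thick along y, and rises 22 mm above the plate's top face (from 80 to 102 mm above the bench)
- yellow_valve: Brass ball valve on a copper pipe, fixed in one bay (which of the two varies), axes parallel to the box's; origin: centre of that bay, at bench height. The pipe runs along x; the pipe, collars and valve body under the handle reach 42 mm above the bench.
- yellow_pivot (a point): Pivot of the yellow handle, at half the handle's height (61 mm above the bench): 35 mm in +x and 15 mm in -y from the bay's centre.
- yellow_tip (a point): Free end of the yellow handle, 85 mm from the pivot, at half the handle's height (61 mm above the bench). The handle is a bar 18 mm wide and 14 mm high (54 to 68 mm above the bench) with a round hub of radius 14 mm. It points from the pivot to the box's -x when open and to +y when shut, and lies wholly below the cover.
- yellow_handle (a joint): Angle of the yellow handle, rad: 0 open (along the pipe, pointing to the box's -x), 1.571 shut (across the pipe, pointing to the box's +y), at a stop. Grows clockwise seen from above. Starts at 0 to 0.3. Stiff: about 0.12 N m, stays where it is left.
- blue_valve: The same valve with a blue handle, in the other bay, open to view at the start; origin: centre of that bay, at bench height.
- blue_tip (a point): Free end of the blue handle, 61 mm above the bench, below the level of the cover. It must not be turned.
- oil_bottle: White oil bottle with red cap, 72 mm across, 200 mm high, standing behind (+x of) the box; origin: centre of its underside. Loose; leave alone.
- spray_can: Green can, 56 mm across, 170 mm high, standing behind the box; origin: centre of its underside. Loose; leave alone.
- grease_jar: Orange jar with black lid, 70 mm across, 70 mm high, beside the box at its +y end; origin: centre of its underside. Loose; leave alone.
- wrench: Steel wrench lying on the bench in front (-x) of the box, along its y axis; origin: at its middle, underneath. Loose; leave alone.
- socket: Steel socket, a ring 28 mm across, 35 mm high, in front of the box; origin: centre of its underside. Loose; leave alone.
- coupler: Brass hose coupler, 30 mm across, 52 mm high, standing in front of the box; origin: centre of its underside. Loose; leave alone.
- screwdriver: Red-handled screwdriver lying on the bench beside the box at its -y end; origin: at its middle, underneath. Loose; leave alone.

How it is judged:
By the outcome, as a careful person would: the job done as asked, in the order asked, and still so for the second after the job is handed in, with the robot touching nothing.
It also fails if it takes over 51 s, if anything falls off the work surface, if the arm or the gripper's body presses on something with over 40 N, if the wrist force passes 120 N, or if a joint passes its speed limit or range.

## Working session

There is one attempt and no reset: what is moved stays moved. The work goes in short steps, Python scripts to look and compute and a shell command to move; the robot and the scene stay as the last step left them, time stands still between calls to the robot, and variables do not carry over. Pictures are saved under pics/ and viewed, at most 10 in all, crops included, and the job is handed in when it is done.

```bash
mkdir -p pics; ls; python3 - <<'E'
from bench import *
import cv2
for n in("top","side"):
    d=get_image(n); cv2.imwrite(f"pics/{n}0.png",d["frame"][:,:,::-1]); print(n,d["fx"],d["cx"],d["cy"],d["world_to_cam"])
s=read_state(); print(s["clock"],s["tool_pos"],s["tcp_rot"],s["opening"])
E
```

```text
pics
top 568.4780423494676 308.96156196043484 228.89705893685033 [[-0.08921745 -0.99600269 -0.00434509  0.07977274]
 [-0.97186554  0.08800846 -0.21847629  0.58455237]
 [ 0.21798538 -0.01526905 -0.97583258  1.12295548]
 [ 0.          0.          0.          1.        ]]
side 586.1345551062262 317.16050980120144 248.35158806348858 [[ 0.73716641 -0.67548243  0.01758311 -0.39984771]
 [-0.46811114 -0.52927816 -0.70762743  0.34430197]
 [ 0.48729626  0.51340833 -0.70636694  0.73376041]
 [ 0.          0.          0.          1.        ]]
0.1 [0.20210157 0.69548867 0.23025779] [-3.13956854e+00  1.07842969e-04  2.85883401e+00] 0.08529476645670377
```

View pics/top0.png

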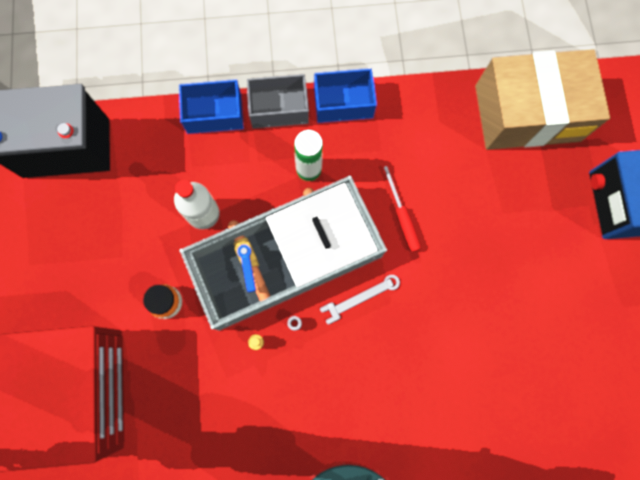

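View pics/side0.png

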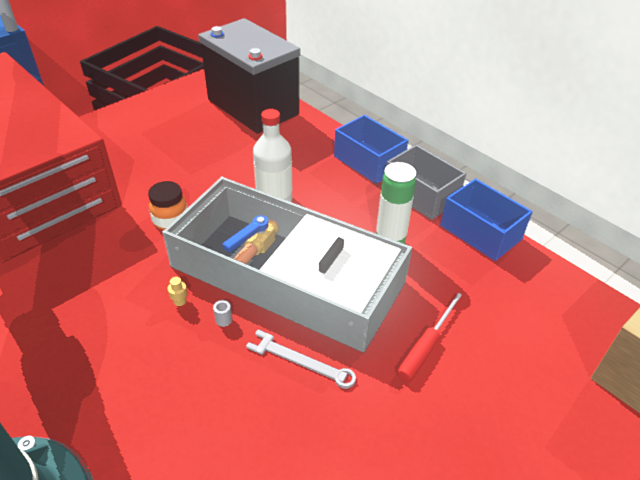

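Top: the cover is over the −y bay, with the grip at (321,232) and box rim corners at (351,179), (385,250), (213,328), (181,250). Side: grip at (332,255), rim corners at (223,180), (409,248), (166,235). The bottle, can, jar, socket, coupler, wrench and screwdriver stand round the box.

```bash
cat > h.py <<'E'
from bench import *
import numpy as np, cv2
from scipy.optimize import least_squares
def cam(n):
    d=get_image(n); return d, np.array([[d["fx"],0,d["cx"]],[0,d["fy"],d["cy"]],[0,0,1]])@np.array(d["world_to_cam"])[:3]
def proj(P,X):
    q=P@np.append(X,1); return q[:2]/q[2]
def tri(Ps,uv):
    return least_squares(lambda X:np.concatenate([proj(P,X)-u for P,u in zip(Ps,uv)]),[.7,0,.1]).x
E
python3 - <<'E'
from h import *
T=cam("top")[1];S=cam("side")[1]
print("grip",tri([T,S],[(321,232),(332,255)]))
c={(1,-1):[(351,179),(409,248)],(1,1):[(181,250),(223,180)],(-1,1):[(213,328),(166,235)],(-1,-1):[(385,250),None]}
for k,v in c.items():
    if v[1]: print(k,tri([T,S],v))
def W(p,l):
    a=p[2]; return np.array([p[0]+np.cos(a)*l[0]-np.sin(a)*l[1],p[1]+np.sin(a)*l[0]+np.cos(a)*l[1],l[2]])
obs=[(P,W,(k[0]*.087,k[1]*.192,.086),u) for k,v in c.items() for P,u in zip((T,S),v) if u]
obs+=[(T,W,(0,-.089,.102),(321,230)),]
r=least_squares(lambda p:np.concatenate([proj(P,W(p,l))-u for P,_,l,u in obs]),[.7,0,.3],loss="soft_l1")
p=r.x;print("pose",p,r.fun.round(1))
for n,l in dict(grip=(0,-.089,.091),pivot=(.035,-.104,.061),btip=(-.05,.074,.061)).items(): print(n,W(p,l),proj(T,W(p,l)),proj(S,W(p,l)))
E
```

```text
grip [0.57578691 0.00325689 0.08786704]
(1, -1) [ 0.68256201 -0.06952098  0.08786628]
(1, 1) [0.5670807  0.29299364 0.07468449]
(-1, 1) [0.40454641 0.23509292 0.07478155]
pose [0.54548148 0.08155639 0.33285022] [ 0.5 -3.4  3.9 -0.8 -0.3 -0.3 -1.2 -3.9 -0.2  0.7 -3.9 -3.4  2.8  0.2
  3.1  0.7]
grip [ 0.57456118 -0.00255884  0.091     ] [323.99676908 231.86321242] [333.86890587 255.9576032 ]
pivot [ 0.61254127 -0.00529972  0.061     ] [323.27370483 217.23868754] [350.64296222 258.57425703]
btip [0.47404712 0.13515799 0.061     ] [261.42006931 288.64419913] [233.99493411 252.90183974]
```

```bash
R='import'
python3 -m inch '[{"fingers":1,"dx":0.27,"dy":-0.5,"dz":0.2,"rz":-0.1},{"fingers":1,"dx":0.54,"dy":-1,"dz":0.4,"rz":-0.2},{"fingers":1,"dx":0.54,"dy":-1,"dz":0.4,"rz":-0.2}]' 40
python3 -m inch '[{"fingers":1,"dx":0.27,"dy":-0.5,"rz":-0.1},{"fingers":1,"dx":0.54,"dy":-1,"rz":-0.2},{"fingers":1,"dx":0.54,"dy":-1,"rz":-0.2}]'
python3 -m inch '[{"fingers":1,"dx":0.27,"dy":-0.5,"rz":-0.1},{"fingers":1,"dx":0.54,"dy":-1,"rz":-0.2},{"fingers":1,"dx":0.54,"dy":-1,"rz":-0.2}]'
python3 -m inch '[{"fingers":1,"dx":0.27,"dy":-0.5,"rz":-0.1},{"fingers":1,"dx":0.54,"dy":-1,"rz":-0.2},{"fingers":1,"dx":0.54,"dy":-1,"rz":-0.2}]'
python3 -m inch '[{"fingers":1,"dx":0.27,"dy":-0.5,"rz":-0.1},{"fingers":1,"dx":0.54,"dy":-1,"rz":-0.2},{"fingers":1,"dx":0.54,"dy":-1,"rz":-0.2}]'
python3 -m inch '[{"fingers":1,"dx":0.27,"dy":-0.5,"rz":-0.1},{"fingers":1,"dx":0.54,"dy":-1,"rz":-0.2},{"fingers":1,"dx":0.54,"dy":-1,"rz":-0.2},{"fingers":1,"dx":0.54,"dy":-1,"rz":-0.2}]'
python3 - <<'E'
from h import *
d,P=cam("wrist"); cv2.imwrite("pics/w1.png",d["frame"][:,:,::-1]); np.save("w1.npy",P)
s=read_state();print(s["clock"],s["tool_pos"],s["tcp_rot"],s["joint_pos"],s["wrist_force"])
print(P)
E
```

```text
0.25 [0.2022144  0.69583848 0.23072186] [-3.14052176e+00  9.10239947e-05  2.85880010e+00] [-1.38149452  0.59168682  0.04837706  1.60910932 -0.03329921  0.94267662
 -0.03372691] [-0.71463817  0.76105281 -0.01314647]
[[ 1.96393033e+02  3.32926096e+02 -3.03201971e+02 -1.50825791e+02]
 [ 4.13868393e+02 -1.20193562e+02 -1.17474896e+02  7.74225563e+01]
 [ 2.90105037e-01 -8.65275569e-02 -9.53075049e-01  3.81100821e-01]]$[0]: bad value
$[0]: bad value
$[0]: bad value
$[0]: bad value
$[0]: bad value
$[0]: bad value
```

View pics/w1.png

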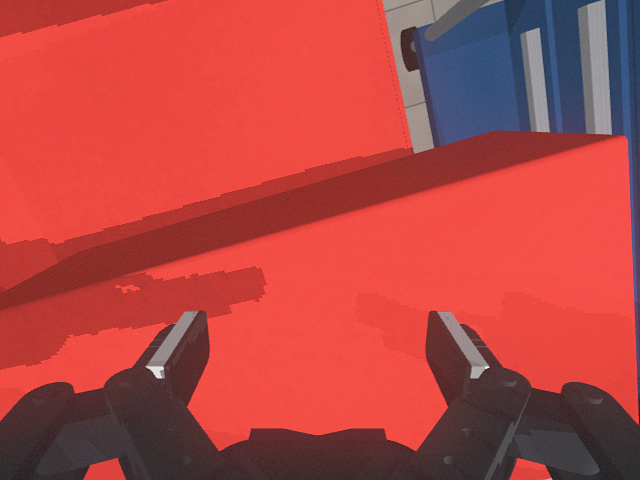

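The wrist view shows only the tool chest surface and the open fingers. The moves were refused, so nothing moved; the rows need all seven keys. I'll try one.

```bash
python3 -m inch '[{"fingers":1,"dx":0.27,"dy":-0.5,"dz":0.2,"rx":0,"ry":0,"rz":-0.1},{"fingers":1,"dx":0.54,"dy":-1,"dz":0.4,"rx":0,"ry":0,"rz":-0.2},{"fingers":1,"dx":0.54,"dy":-1,"dz":0.4,"rx":0,"ry":0,"rz":-0.2}]' 40
```

```text
clock: 0.62
tool_pos: [0.2709, 0.5726, 0.2808]
tcp_rot: [3.141, 0.002, 2.696]
wrist_force: [0.3, -0.4, -0.3]
opening: 0.032
grasp_force: 0.0
```

```bash
python3 -m inch '[{"fingers":1,"dx":0.27,"dy":-0.5,"dz":0,"rx":0,"ry":0,"rz":-0.1},{"fingers":1,"dx":0.54,"dy":-1,"dz":0,"rx":0,"ry":0,"rz":-0.2},{"fingers":1,"dx":0.54,"dy":-1,"dz":0,"rx":0,"ry":0,"rz":-0.2}]' | tail -5
python3 -m inch '[{"fingers":1,"dx":0.27,"dy":-0.5,"dz":0,"rx":0,"ry":0,"rz":-0.1},{"fingers":1,"dx":0.54,"dy":-1,"dz":0,"rx":0,"ry":0,"rz":-0.2},{"fingers":1,"dx":0.54,"dy":-1,"dz":0,"rx":0,"ry":0,"rz":-0.2}]' | tail -5
python3 -m inch '[{"fingers":1,"dx":0.27,"dy":-0.5,"dz":0,"rx":0,"ry":0,"rz":-0.1},{"fingers":1,"dx":0.54,"dy":-1,"dz":0,"rx":0,"ry":0,"rz":-0.2},{"fingers":1,"dx":0.54,"dy":-1,"dz":0,"rx":0,"ry":0,"rz":-0.2}]' | tail -5
python3 -m inch '[{"fingers":1,"dx":0.27,"dy":-0.5,"dz":0,"rx":0,"ry":0,"rz":-0.1},{"fingers":1,"dx":0.54,"dy":-1,"dz":0,"rx":0,"ry":0,"rz":-0.2},{"fingers":1,"dx":0.54,"dy":-1,"dz":0,"rx":0,"ry":0,"rz":-0.2}]' | tail -5
python3 -m inch '[{"fingers":1,"dx":0.27,"dy":-0.5,"dz":0,"rx":0,"ry":0,"rz":-0.1},{"fingers":1,"dx":0.54,"dy":-1,"dz":0,"rx":0,"ry":0,"rz":-0.2},{"fingers":1,"dx":0.54,"dy":-1,"dz":0,"rx":0,"ry":0,"rz":-0.2},{"fingers":1,"dx":0.54,"dy":-1,"dz":0,"rx":0,"ry":0,"rz":-0.2}]'
python3 - <<'E'
from h import *
d,P=cam("wrist"); cv2.imwrite("pics/w2.png",d["frame"][:,:,::-1]); np.save("w2.npy",P)
s=read_state();print(s["clock"],s["tool_pos"],s["tcp_rot"],s["joint_pos"],s["wrist_force"])
E
```

```text
tool_pos: [0.3344, 0.4517, 0.2792]
tcp_rot: [-3.14, 0.002, 2.538]
wrist_force: [0.2, 0.8, 0.2]
opening: -0.0002
grasp_force: 0.0
tool_pos: [0.3985, 0.3328, 0.2793]
tcp_rot: [-3.141, 0.001, 2.382]
wrist_force: [-0.5, 1.3, -0.3]
opening: 0.0001
grasp_force: 0.0
tool_pos: [0.4633, 0.2137, 0.2795]
tcp_rot: [3.141, 0.001, 2.226]
wrist_force: [-0.5, 0.2, -0.7]
opening: -0.0001
grasp_force: 0.0
tool_pos: [0.5284, 0.0941, 0.2796]
tcp_rot: [3.14, 0.002, 2.07]
wrist_force: [-0.5, 0.2, -0.7]
opening: 0.0003
grasp_force: 0.0
clock: 2.62
tool_pos: [0.5914, -0.0216, 0.2787]
tcp_rot: [-3.141, -0.002, 1.919]
wrist_force: [-0.3, 0.3, -0.0]
opening: -0.0001
grasp_force: 0.0
2.675 [ 0.59083834 -0.02048499  0.27863256] [-3.14083279e+00 -2.34906974e-03  1.92072504e+00] [-0.37861966  0.39866831  0.45825309  1.88480883 -0.22178546  0.90928289
  0.53590636] [-0.37720897  0.14182299  0.30893947]
```

View pics/w2.png

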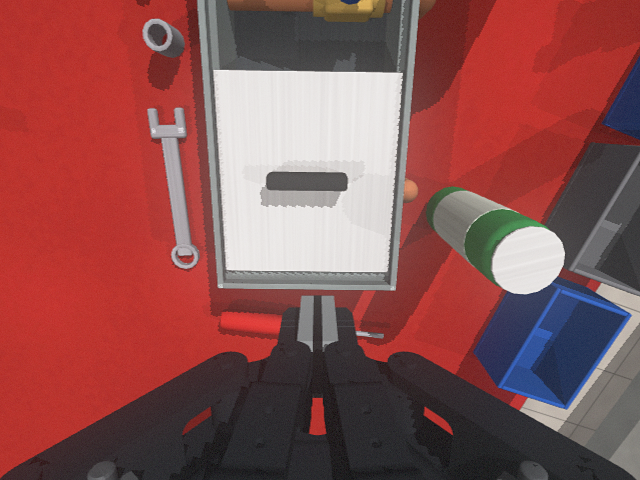

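The wrist view shows the cover with corners (215,70), (402,72), (390,271) and (226,271), the grip centred at about (307,181), and outer kerb corners at (219,290) and (395,290). The spray can is about 60 mm clear on the +x side.

```bash
python3 - <<'E'
from h import *
T=cam("top")[1];S=cam("side")[1];w=np.load("w2.npy")
print("grip tri",tri([T,w],[(320,230),(307,179)]),tri([T,S,w],[(320,231),(332,255),(307,181)]))
def W(p,l):
    a=p[2]; return np.array([p[0]+np.cos(a)*l[0]-np.sin(a)*l[1],p[1]+np.sin(a)*l[0]+np.cos(a)*l[1],l[2]])
o=[(T,(.087,-.192,.086),(351,179)),(T,(.087,.192,.086),(181,250)),(T,(-.087,.192,.086),(213,328)),(T,(-.087,-.192,.086),(385,250)),
(S,(.087,-.192,.086),(409,248)),(S,(.087,.192,.086),(223,180)),(S,(-.087,.192,.086),(166,235)),
(w,(-.0795,.001,.08),(215,70)),(w,(.0795,.001,.08),(402,72)),(w,(.0795,-.179,.08),(390,271)),(w,(-.0795,-.179,.08),(226,271)),(w,(-.087,-.192,.086),(219,290)),(w,(.087,-.192,.086),(395,290))]
for oo in (o,o[7:]):
    r=least_squares(lambda p:np.concatenate([proj(P,W(p,l))-u for P,l,u in oo]),[.7,0,.3],loss="soft_l1")
    print("pose",r.x,r.fun.round(1))
p=r.x; np.save("box.npy",p)
for n,l in dict(grip=(0,-.089,.091),pre=(0,-.132,.085),pivot=(.035,-.104,.061)).items(): print(n,W(p,l))
E
```

```text
grip tri [0.57145062 0.00845969 0.1201799 ] [0.57342416 0.00301012 0.09057049]
pose [0.54455596 0.08584024 0.33355954] [-1.6 -2.8 -2.4  0.4 -2.3  1.4  0.8  0.7  1.6 -2.  -3.1 -4.7 -5.8 -4.4
 -1.2  1.5  2.   2.7 -1.7  3.2  0.2  0.8 -1.1 -3.6  1.1 -1. ]
pose [0.54338376 0.08678357 0.34046545] [-2.2  0.6  1.2  0.3 -1.1  1.5  0.6  0.2 -0.6 -4.2  1.8 -2.7]
grip [0.57310316 0.00289223 0.091     ]
pre [ 0.58746197 -0.03763954  0.085     ]
pivot [6.11103026e-01 4.40641761e-04 6.10000000e-02]
```

```bash
python3 -m inch '[{"fingers":1,"dx":0,"dy":-0.16,"dz":-0.5,"rx":0,"ry":0,"rz":0},{"fingers":1,"dx":-0.02,"dy":-0.16,"dz":-1,"rx":0,"ry":0,"rz":0},{"fingers":1,"dx":-0.02,"dy":-0.16,"dz":-1,"rx":0,"ry":0,"rz":0}]' 
python3 -m inch '[{"fingers":1,"dx":0,"dy":0,"dz":-0.3,"rx":0,"ry":0,"rz":0},{"fingers":1,"dx":0,"dy":0,"dz":-0.6,"rx":0,"ry":0,"rz":0},{"fingers":1,"dx":0,"dy":0,"dz":-0.6,"rx":0,"ry":0,"rz":0},{"fingers":1,"dx":0,"dy":0,"dz":-0.6,"rx":0,"ry":0,"rz":0}]' 
python3 - <<'E'
from h import *
d,P=cam("side"); cv2.imwrite("pics/s2.png",cv2.resize(d["frame"][140:380,200:520,::-1],(800,600)))
E
```

```text
clock: 3.15
tool_pos: [0.5842, -0.0402, 0.1554]
tcp_rot: [-3.132, -0.005, 1.919]
wrist_force: [0.1, 0.6, 0.1]
opening: -0.0
grasp_force: 0.0
clock: 3.65
tool_pos: [0.5906, -0.0425, 0.0898]
tcp_rot: [3.138, 0.001, 1.917]
wrist_force: [-0.1, -1.3, 0.2]
opening: 0.0001
grasp_force: 0.0
```

View pics/s2.png

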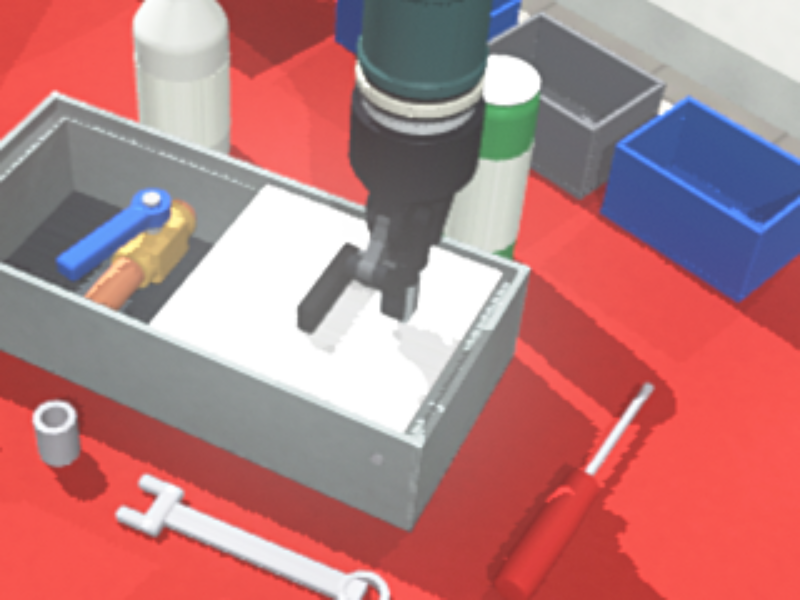

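The fingertip stands just behind the bar on its −y side, above the plate, and clear of everything. Starting the push.

```bash
python3 -m inch '[{"fingers":1,"dx":-0.03,"dy":0.1,"dz":-0.02,"rx":0,"ry":0,"rz":0},{"fingers":1,"dx":-0.07,"dy":0.2,"dz":-0.02,"rx":0,"ry":0,"rz":0},{"fingers":1,"dx":-0.1,"dy":0.3,"dz":-0.02,"rx":0,"ry":0,"rz":0},{"fingers":1,"dx":-0.14,"dy":0.4,"dz":-0.02,"rx":0,"ry":0,"rz":0},{"fingers":1,"dx":-0.175,"dy":0.5,"dz":-0.02,"rx":0,"ry":0,"rz":0},{"fingers":1,"dx":-0.21,"dy":0.6,"dz":-0.02,"rx":0,"ry":0,"rz":0},{"fingers":1,"dx":-0.245,"dy":0.7,"dz":-0.02,"rx":0,"ry":0,"rz":0},{"fingers":1,"dx":-0.28,"dy":0.8,"dz":-0.02,"rx":0,"ry":0,"rz":0}]' 
python3 -m inch '[{"fingers":1,"dx":-0.03,"dy":0.1,"dz":0,"rx":0,"ry":0,"rz":0},{"fingers":1,"dx":-0.07,"dy":0.2,"dz":0,"rx":0,"ry":0,"rz":0},{"fingers":1,"dx":-0.1,"dy":0.3,"dz":0,"rx":0,"ry":0,"rz":0},{"fingers":1,"dx":-0.14,"dy":0.4,"dz":0,"rx":0,"ry":0,"rz":0},{"fingers":1,"dx":-0.175,"dy":0.5,"dz":0,"rx":0,"ry":0,"rz":0},{"fingers":1,"dx":-0.21,"dy":0.6,"dz":0,"rx":0,"ry":0,"rz":0}]' 

```

```text
clock: 4.7
tool_pos: [0.5549, 0.0537, 0.0849]
tcp_rot: [3.141, 0.0, 1.916]
wrist_force: [1.6, -3.3, 3.4]
opening: -0.0004
grasp_force: 2.0
clock: 5.45
tool_pos: [0.5294, 0.1259, 0.0848]
tcp_rot: [-3.141, -0.0, 1.916]
wrist_force: [1.7, -3.8, 1.0]
opening: -0.0001
grasp_force: 1.7
```

```bash
python3 -m inch '[{"fingers":1,"dx":-0.03,"dy":0.08,"dz":0.01,"rx":0,"ry":0,"rz":0},{"fingers":1,"dx":-0.055,"dy":0.16,"dz":0.01,"rx":0,"ry":0,"rz":0},{"fingers":1,"dx":-0.07,"dy":0.2,"dz":0.01,"rx":0,"ry":0,"rz":0}]' 
python3 -m inch '[{"fingers":1,"dx":-0.01,"dy":0.025,"dz":0,"rx":0,"ry":0,"rz":0},{"fingers":1,"dx":-0.02,"dy":0.05,"dz":0,"rx":0,"ry":0,"rz":0}]' 

```

```text
clock: 5.82
tool_pos: [0.5206, 0.15, 0.0858]
tcp_rot: [-3.14, -0.001, 1.917]
wrist_force: [0.5, -1.2, -1.5]
opening: -0.0002
grasp_force: 0.9
clock: 6.08
tool_pos: [0.519, 0.1548, 0.086]
tcp_rot: [-3.141, 0.0, 1.916]
wrist_force: [1.4, -1.1, -1.3]
opening: 0.0003
grasp_force: 1.0
```

```bash
for i in 1; do python3 -m inch '[{"fingers":1,"dx":-0.01,"dy":0.03,"dz":0,"rx":0,"ry":0,"rz":0},{"fingers":1,"dx":-0.01,"dy":0.03,"dz":0,"rx":0,"ry":0,"rz":0}]'|sed -n 2,4p
python3 -m inch '[{"fingers":1,"dx":-0.01,"dy":0.03,"dz":0,"rx":0,"ry":0,"rz":0},{"fingers":1,"dx":-0.01,"dy":0.03,"dz":0,"rx":0,"ry":0,"rz":0}]'|sed -n 2,4p;done
python3 - <<'E'
from h import *
d,P=cam("top"); cv2.imwrite("pics/t3.png",cv2.resize(d["frame"][150:360,150:430,::-1],(800,600)))
E
```

```text
tool_pos: [0.5175, 0.157, 0.0861]
tcp_rot: [-3.14, 0.001, 1.915]
wrist_force: [0.5, -4.8, -0.4]
tool_pos: [0.5174, 0.157, 0.0861]
tcp_rot: [-3.141, 0.006, 1.912]
wrist_force: [2.1, -11.5, -1.0]
```

View pics/t3.png

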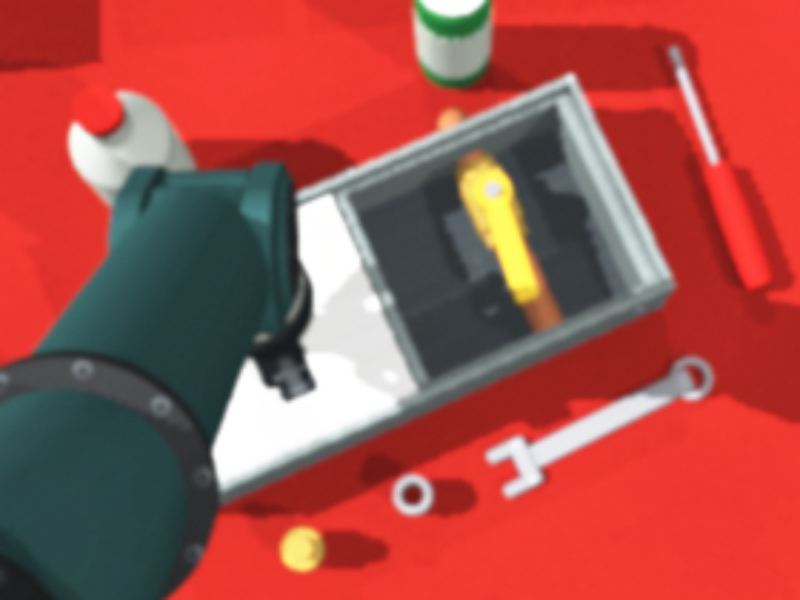

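The cover stopped dead against the far kerb: 12 N with no further motion. The yellow handle is uncovered, with its pivot at crop (493,188) and tip at crop (525,300). Now I back off, rise and hover over the −y side of the yellow bay.

```bash
python3 -m inch '[{"fingers":1,"dx":0.055,"dy":-0.16,"dz":0,"rx":0,"ry":0,"rz":0},{"fingers":1,"dx":0.055,"dy":-0.16,"dz":0.4,"rx":0,"ry":0,"rz":0},{"fingers":1,"dx":0.2,"dy":-0.5,"dz":0.85,"rx":0,"ry":0,"rz":0},{"fingers":1,"dx":0.3,"dy":-0.9,"dz":0.85,"rx":0,"ry":0,"rz":0}]'|sed -n 1,4p
python3 -m inch '[{"fingers":1,"dx":0.08,"dy":-0.5,"dz":0,"rx":0,"ry":0,"rz":0},{"fingers":1,"dx":0.15,"dy":-0.9,"dz":0,"rx":0,"ry":0,"rz":0},{"fingers":1,"dx":0.15,"dy":-0.9,"dz":0,"rx":0,"ry":0,"rz":0},{"fingers":1,"dx":0.15,"dy":-0.9,"dz":0,"rx":0,"ry":0,"rz":0}]'
python3 - <<'E'
from h import *
d,P=cam("wrist"); cv2.imwrite("pics/w3.png",d["frame"][:,:,::-1]); np.save("w3.npy",P)
E
```

```text
clock: 7.12
tool_pos: [0.556, 0.0567, 0.1917]
tcp_rot: [3.133, -0.001, 1.922]
wrist_force: [0.9, 0.3, 0.3]
clock: 7.62
tool_pos: [0.5706, -0.0523, 0.188]
tcp_rot: [3.141, -0.002, 1.917]
wrist_force: [-0.4, 1.6, -0.5]
opening: 0.0
grasp_force: 0.0
```

View pics/w3.png

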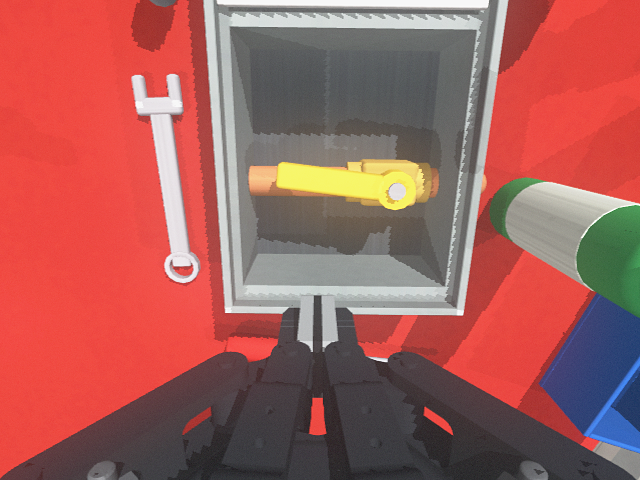

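The wrist view shows the yellow pivot at (397,191) and the tip at (280,176), with the bay open. The cover edge lies beyond the divider at the top.

```bash
python3 - <<'E'
from h import *
T=cam("top")[1]
w=np.load("w3.npy"); b=np.array([.544,.0865]);a=.337
R=np.array([[np.cos(a),np.sin(a)],[-np.sin(a),np.cos(a)]])
loc=[]
for u in((397,191),(280,176)):
    X=least_squares(lambda q:proj(w,[q[0],q[1],.068])-u,[.6,0]).x; print(X,R@(X-b)); loc.append(R@(X-b))
for u,v in (((322.5,215.8),(397,191)),((333.8,255),(280,176))): X=tri([T,w],[u,v]);print("tri",X,R@(X[:2]-b))
v=loc[1]-loc[0]; th=np.arctan2(v[1],-v[0]); print("theta",th,np.linalg.norm(v))
pv=loc[0]; h=.024
for t in (0,th,.4,.7,1.0,1.3,1.57,1.65):
    q=pv+.058*np.array([-np.cos(t),np.sin(t)])-h*np.array([np.sin(t),np.cos(t)])
    W=b+R.T@q; print(round(t,2),q.round(3),W.round(4),"d from start /.12",((W-[.5706,-.0523])/.12).round(3))
E
```

```text
[ 0.61222243 -0.00271722] [ 0.03488466 -0.10675707]
[ 0.53139992 -0.02077574] [-0.04736285 -0.09707527]
tri [ 0.6201474  -0.00533424  0.03807155] [ 0.04149851 -0.11184734]
tri [ 0.53102948 -0.02141852  0.06238057] [-0.04792499 -0.0975594 ]
theta 0.11717622492650161 0.08281539161578744
0 [-0.023 -0.131] [ 0.5654 -0.0445] d from start /.12 [-0.043  0.065]
0.12 [-0.026 -0.124] [ 0.5609 -0.0388] d from start /.12 [-0.081  0.113]
0.4 [-0.028 -0.106] [ 0.5528 -0.023 ] d from start /.12 [-0.148  0.244]
0.7 [-0.025 -0.088] [ 0.5495 -0.0046] d from start /.12 [-0.176  0.398]
1.0 [-0.017 -0.071] [0.5517 0.0141] d from start /.12 [-0.157  0.553]
1.3 [-0.004 -0.057] [0.5594 0.0312] d from start /.12 [-0.093  0.696]
1.57 [ 0.011 -0.049] [0.5704 0.0441] d from start /.12 [-0.002  0.803]
1.65 [ 0.016 -0.047] [0.5742 0.0472] d from start /.12 [0.03 0.83]
```

```bash
python3 -m inch '[{"fingers":1,"dx":-0.06,"dy":-0.06,"dz":-0.3,"rx":0,"ry":0,"rz":0},{"fingers":1,"dx":-0.06,"dy":-0.06,"dz":-0.6,"rx":0,"ry":0,"rz":0},{"fingers":1,"dx":-0.06,"dy":-0.06,"dz":-0.6,"rx":0,"ry":0,"rz":0},{"fingers":1,"dx":-0.06,"dy":-0.06,"dz":-0.6,"rx":0,"ry":0,"rz":0}]'|sed -n 1,4p
python3 -m inch '[{"fingers":1,"dx":0,"dy":0,"dz":-0.25,"rx":0,"ry":0,"rz":0},{"fingers":1,"dx":0,"dy":0,"dz":-0.48,"rx":0,"ry":0,"rz":0},{"fingers":1,"dx":0,"dy":0,"dz":-0.48,"rx":0,"ry":0,"rz":0},{"fingers":1,"dx":0,"dy":0,"dz":-0.48,"rx":0,"ry":0,"rz":0}]'
```

```text
clock: 8.22
tool_pos: [0.5643, -0.0599, 0.1169]
tcp_rot: [3.14, 0.0, 1.918]
wrist_force: [0.8, 0.5, -0.1]
clock: 8.72
tool_pos: [0.5648, -0.061, 0.0601]
tcp_rot: [3.139, 0.001, 1.917]
wrist_force: [0.3, -0.2, 0.6]
opening: 0.0001
grasp_force: 0.0
```

```bash
python3 -m inch '[{"fingers":1,"dx":-0.02,"dy":0.09,"dz":-0.02,"rx":0,"ry":0,"rz":0},{"fingers":1,"dx":-0.03,"dy":0.18,"dz":-0.02,"rx":0,"ry":0,"rz":0},{"fingers":1,"dx":-0.07,"dy":0.25,"dz":-0.02,"rx":0,"ry":0,"rz":0},{"fingers":1,"dx":-0.1,"dy":0.32,"dz":-0.02,"rx":0,"ry":0,"rz":0},{"fingers":1,"dx":-0.12,"dy":0.39,"dz":-0.02,"rx":0,"ry":0,"rz":0},{"fingers":1,"dx":-0.13,"dy":0.47,"dz":-0.02,"rx":0,"ry":0,"rz":0},{"fingers":1,"dx":-0.12,"dy":0.55,"dz":-0.02,"rx":0,"ry":0,"rz":0},{"fingers":1,"dx":-0.11,"dy":0.62,"dz":-0.02,"rx":0,"ry":0,"rz":0}]'
python3 -m inch '[{"fingers":1,"dx":0.03,"dy":0.07,"dz":0,"rx":0,"ry":0,"rz":0},{"fingers":1,"dx":0.06,"dy":0.14,"dz":0,"rx":0,"ry":0,"rz":0},{"fingers":1,"dx":0.1,"dy":0.2,"dz":0,"rx":0,"ry":0,"rz":0}]'
```

```text
clock: 9.72
tool_pos: [0.5496, 0.014, 0.0559]
tcp_rot: [-3.14, -0.001, 1.916]
wrist_force: [0.2, -3.0, -0.3]
opening: 0.0002
grasp_force: 1.3
clock: 10.1
tool_pos: [0.5617, 0.0383, 0.0558]
tcp_rot: [-3.14, -0.001, 1.917]
wrist_force: [-1.3, -2.1, -0.4]
opening: 0.0001
grasp_force: 1.2
```

```bash
python3 -m inch '[{"fingers":1,"dx":0.04,"dy":0.015,"dz":0,"rx":0,"ry":0,"rz":0},{"fingers":1,"dx":0.08,"dy":0.03,"dz":0,"rx":0,"ry":0,"rz":0},{"fingers":1,"dx":0.08,"dy":0.03,"dz":0,"rx":0,"ry":0,"rz":0}]'|sed -n 1,4p
python3 -m inch '[{"fingers":1,"dx":0.03,"dy":0.01,"dz":0,"rx":0,"ry":0,"rz":0},{"fingers":1,"dx":0.03,"dy":0.01,"dz":0,"rx":0,"ry":0,"rz":0}]'|sed -n 1,4p
python3 -m inch '[{"fingers":1,"dx":0.03,"dy":0.01,"dz":0,"rx":0,"ry":0,"rz":0},{"fingers":1,"dx":0.03,"dy":0.01,"dz":0,"rx":0,"ry":0,"rz":0}]'|sed -n 1,4p
```

```text
clock: 10.48
tool_pos: [0.5719, 0.0421, 0.0559]
tcp_rot: [-3.141, -0.001, 1.917]
wrist_force: [-1.3, 0.1, 0.6]
clock: 10.72
tool_pos: [0.5727, 0.042, 0.0558]
tcp_rot: [-3.136, -0.002, 1.916]
wrist_force: [-7.1, -0.1, 2.6]
clock: 10.98
tool_pos: [0.5728, 0.0421, 0.0556]
tcp_rot: [-3.13, -0.004, 1.915]
wrist_force: [-10.0, -1.7, 7.6]
```

```bash
python3 -m inch '[{"fingers":1,"dx":-0.16,"dy":-0.1,"dz":0,"rx":0,"ry":0,"rz":0},{"fingers":1,"dx":-0.2,"dy":-0.15,"dz":0,"rx":0,"ry":0,"rz":0},{"fingers":1,"dx":-0.2,"dy":-0.15,"dz":0.5,"rx":0,"ry":0,"rz":0},{"fingers":1,"dx":-0.2,"dy":-0.15,"dz":1,"rx":0,"ry":0,"rz":0}]'|sed -n 1,4p
python3 -m inch '[{"fingers":1,"dx":0,"dy":-0.45,"dz":0.3,"rx":0,"ry":0,"rz":0},{"fingers":1,"dx":0,"dy":-0.9,"dz":0.6,"rx":0,"ry":0,"rz":0},{"fingers":1,"dx":0,"dy":-0.9,"dz":0.6,"rx":0,"ry":0,"rz":0},{"fingers":1,"dx":0,"dy":-0.9,"dz":0.6,"rx":0,"ry":0,"rz":0}]'|sed -n 1,4p
python3 - <<'E'
from h import *
d,P=cam("wrist"); e=cam("side")[0]["frame"]; cv2.imwrite("pics/w4.png",cv2.resize(np.hstack([d["frame"],e])[:,:,::-1],(800,300)))
E
```

```text
clock: 11.48
tool_pos: [0.5567, 0.0251, 0.1775]
tcp_rot: [3.14, 0.001, 1.916]
wrist_force: [0.9, 0.9, 0.1]
clock: 11.98
tool_pos: [0.5562, -0.083, 0.2487]
tcp_rot: [3.139, 0.001, 1.915]
wrist_force: [0.4, 0.7, -0.4]
```

View pics/w4.png

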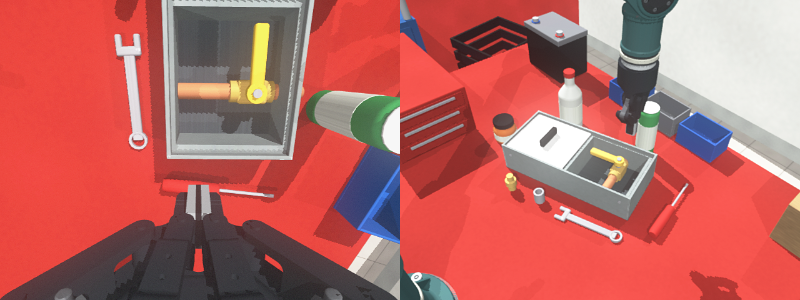

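The yellow handle points straight to +y, from its hub at (258,93) to its tip at (260,25). The cover lies flat over the blue bay and the things round the box haven't moved. Handing in.

```bash
python3 -c "
from bench import *
print(close_job())"
```

```text
the job is handed in; nothing more can be done
None
```

The cover now lies flat against the far kerb over the blue valve's bay, the yellow handle is shut at its stop, nothing else in view has moved, and the job was handed in at about 12 s on the robot's clock; no verdict came back.

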